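# Set the globe jar level in its ring stand and put its lid on

## Task

The blue round-bottomed jar has slumped over in a roll of tape. Set it gently upright in the brass ring of its stand, so that it sits level, and let go of it; then put its wooden lid on, straight and fully down, leaving the jar level. Leave the stand where it is, and do not disturb the mug or the stapler.

Things in the scene. Friction and masses are not known exactly. Their poses are not given: they have to be found in the camera images.
- jar: blue round-bottomed jar, 0.2 to 0.45 kg: globe 84 mm in diameter, white line round its equator, straight neck 48 mm wide. Origin: globe's centre; z up the neck. Grip the neck 40 to 70 mm above the origin. It starts resting in the tape roll's mouth, neck leaning 0.35 rad from vertical, towards the robot or to either side. In a ring, friction keeps whatever tilt it is left at
- jar_mouth (a point): centre of the jar's mouth (40 mm inside diameter, 28 mm deep on the axis), in the plane of the rim, 70 mm up the jar's z axis from the globe's centre; its z axis points out of the mouth
- tape_roll: loose roll of pale tan tape lying flat on the desk, 100 mm outside, 72 mm inside diameter, 36 mm high; origin: centre of its underside, z up. Only the jar's makeshift holder
- ring_stand: loose stand for the jar, 0.4 to 0.65 kg: dark round wooden base 96 mm in diameter and 12 mm high, three brass posts and a level brass ring of 8 mm bar, 54 mm inside and 70 mm outside diameter, its top 38 mm above the desk. Origin: centre of the underside, z up
- stand_seat (a point): point on the stand's axis, 68 mm above its underside, where the centre of the jar's globe lies when the globe rests in the ring
- lid: the jar's lid, 60 g: cork plug 34 mm in diameter and 8 mm high (foot chamfered 2 mm) under a pale wooden disc 58 mm in diameter, 8 mm thick, with a dark knob, 24 mm in diameter and 24 mm high, on top (its top is 40 mm above the origin). Origin: centre of the plug's underside; z up through the knob. It starts upright on the desk
- lid_rest (a point): centre of the underside of the lid's disc, 8 mm above the lid's origin; it coincides with the jar's mouth when the lid is fully on
- mug_tea: bystander: pale mug with a green inside, 94 mm high, farther back on the desk
- stapler: bystander: blue and black stapler, 151 mm long, farther back on the desk
Things that resemble listed ones, but are neither listed nor needed, are in the scene too. Leave any pink or purple look-alike of the lid alone.

How it is judged (in metres and radians):
On the way:
1. the jar sits upright and level in the ring of the stand, let go of, its lid not yet on (distance between jar and stand_seat below 0.005 m and angle between jar's own z axis and vertical below 0.12 rad and linear speed of jar below 0.02 m/s and contact force between the fingers and jar below 0.1 N and distance between lid_rest and jar_mouth above 0.03 m), for 0.2 s.
At the end, for the whole second after the job is handed in: The jar's globe rests in the stand's ring (its centre within 5 mm of the seat point), its neck within 0.12 rad of vertical, the stand level; the lid is fully down in the mouth (within 6 mm of its seat, and square to the jar within 0.08 rad); all at rest (distance between jar and stand_seat below 0.005 m and angle between jar's own z axis and vertical below 0.12 rad and angle between ring_stand's own z axis and vertical below 0.05 rad and distance between lid_rest and jar_mouth below 0.006 m and angle between the z axis of lid and the z axis of jar, either way round below 0.08 rad and linear speed of each of jar, lid below 0.01 m/s); the robot touches nothing.
It fails at once if the jar is banged or pressed hard into the stand (over 40 N) (contact force between jar and ring_stand above 40 N).
It fails at once if the lid is banged or pressed hard onto the jar (over 40 N) (contact force between lid and jar above 40 N).
It fails at once if the jar is toppled (angle between jar's own z axis and vertical above 1.2 rad).
It fails at once if the stand is shifted by more than 40 mm (distance of ring_stand from where it was at the start of the episode above 0.04 m).
It fails at once if the mug or the stapler is moved by more than 30 mm (distance of any of mug_tea, stapler from where it was at the start of the episode above 0.03 m).
It also fails if it takes over 64 s, if anything falls off the work surface, if the arm or the gripper's body presses on something with over 40 N, if the wrist force passes 120 N, or if a joint passes its speed limit or range.

## Robot

A 6-joint arm with a two-finger parallel gripper is mounted at the origin on a cart in front of the work surface, level with it; the furniture and walls round the work are solid. World frame = base frame: x ahead of the robot, y to its left, z up, the work surface at z = 0. Lengths are in m, angles in degrees, forces in N, time in s.
With the tool pointing down it reaches from about 0.35 to 0.875 m from the base axis. Payload 4.2 kg.
Tool frame: the origin (TCP) lies between the finger pads; the fingertips stand 19 mm ahead of it and the grasp point (between the pads) is the TCP; z points along the fingers, y is the line along which they close (so a half turn about z gives the same grasp; the last joint's range is limited). The gripper opens to 87 mm and grips with 3 to 60 N. Pads are 19 mm wide; open, the fingers measure 117 mm over their backs; the gripper's body (75 mm by 190 mm) begins 51 mm behind the grasp point.
Start: joints at [-61.559, 22.042, 0.453, 0, -68.411, -14.817], TCP at [0.147, -0.607, 0.242] pointing down, gripper open.
Joint ranges: [-179.83, 179.83], [-69.29, 118.12], [-61.27, 80.66], [-181.25, 117.63], [-171.15, -9.14], [-177.46, 177.46]. Speed limits (degrees/s): [159.86, 159.86, 180, 180, 180, 180].

## Interface

Orientations are given as a 3x3 rotation matrix whose columns are the frame's x, y, z axes.
In Python, from station import r gives the robot as it stands.
- The arm moves only by the tool drive_tool, never from a script. Its argument "steps" is one flat list of numbers, 7 for each row, row after row: the turn, a rotation vector about the tool's x, y, z in rad, then the shift along the tool's x, y, z in m, then the opening, from 0 (shut) to 1 (fully open). A call has 1 to 10 rows; each row shifts and turns the commanded pose from where the row before left it, along the tool's axes as they then stand; what a row does not reach is not made up. A row lasts 1/12 s, in which the tool goes at most 41.7 mm and 7.16 degrees, less where a joint would pass 70% of its speed; a pose out of reach is approached as far as the arm can. A call is refused whole if a number of a shift passes 0.0417 or a number of a turn 0.125, either way. A call with a gripper value outside its range is refused whole. The fingers move at their own pace and stop on an object; the grip force is fixed at half the most. Time passes only in rows, so rows that do not move let the fingers close. It gives the time, the measured TCP pose, the force, the opening and the grip force at its end, in the units of the state.
- r.sense(): the state, without advancing time (a new reading comes with each control period).
- r.capture(name): name is "side" or "top" or "wrist"; returns the picture (480x640x3 uint8, blue, green, red); there is no depth.
- r.camera_params(name): a dict with "camera_matrix" (3x3 intrinsics, pixels), "extrinsics" (4x4, takes a point from world to camera coordinates). Camera axes: x right, y down, z forward; pixel columns grow to the right and rows downward; lengths in m; the calibration is good to about 2 mm. A picture is of the moment at which its call begins: read the wrist's pose just before it. camera_params takes no time and is no camera call; for the wrist camera it gives the pose at the moment of the call.
- r.finish_job(): hands the job in; it is judged then, once.
The state is a dict: "time_s": time; "joints": joint angles; "joint_velocities": joint speeds; "effort": joint torques, N m; "tcp_pos": TCP position; "ee_rot": TCP orientation; "wrist_force": force on the tool from outside, world axes, zero at the start; "moment": the same for the moment, N m; "gripper_width": opening from 0.0 (shut) to 1.0 (fully open); "gripper_force": force on a finger pad.
Only numpy, scipy, OpenCV 4.12 (cv2) and the standard library are available. Lean on these libraries where they do the work, as an engineer would, in place of code of your own. Each camera call takes 0.05 s, during which the arm holds its last target. There are 200 camera calls.

## Working session

There is one attempt and no reset: what is moved stays moved. The work goes in short steps, Python scripts to look and compute and a tool call to move; the robot and the scene stay as the last step left them, time stands still between calls to the robot, and variables do not carry over. Pictures are saved under pics/ and viewed, at most 10 in all, crops included, and the job is handed in when it is done.

Besides the shell and the picture viewer there is one more tool, called after ">>>" as name(argument=value, ...) on one line, values as JSON. drive_tool: Moves the arm, as the interface text tells. Its arguments: {"type":"object","properties":{"steps":{"type":"array"}},"required":["steps"]}

```bash
mkdir -p pics
python3 - <<'E'
from station import r
import cv2,numpy as np
for n in ("side","top"):
    im=r.capture(n);cv2.imwrite(f"pics/{n}0.png",im)
    p=r.camera_params(n);print(n,np.round(p["camera_matrix"],1).tolist(),np.round(p["extrinsics"],4).tolist())
s=r.sense();print(s["time_s"],s["tcp_pos"],np.round(s["ee_rot"],3).tolist(),s["gripper_width"])
E
```

```text
side [[561.8, 0.0, 323.7], [0.0, 561.8, 231.1], [0.0, 0.0, 1.0]] [[0.1724, -0.9847, 0.026, -0.121], [-0.4148, -0.0965, -0.9048, 0.3057], [0.8934, 0.1452, -0.4251, 0.8697], [0.0, 0.0, 0.0, 1.0]]
top [[455.8, 0.0, 318.7], [0.0, 455.8, 232.2], [0.0, 0.0, 1.0]] [[-0.0079, -0.9997, -0.0235, -0.0118], [-0.9977, 0.0095, -0.0667, 0.5298], [0.0669, 0.0229, -0.9975, 1.1518], [0.0, 0.0, 0.0, 1.0]]
0.1 [ 0.14713828 -0.60690539  0.24057273] [[-0.972, -0.235, -0.001], [-0.235, 0.972, 0.002], [0.0, 0.002, -1.0]] 0.9980754243763423
```

View pics/top0.png

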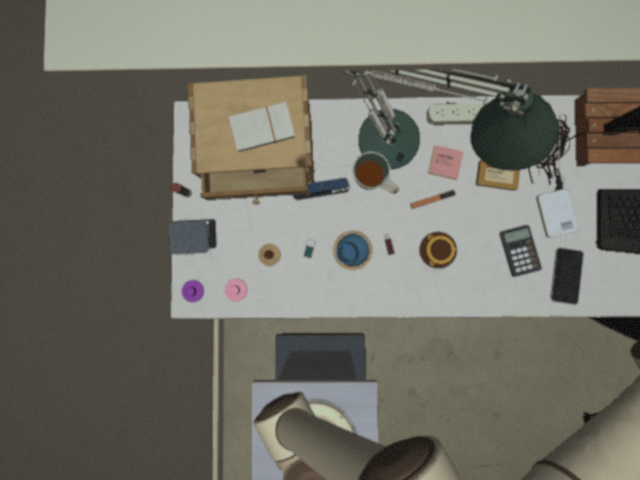

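View pics/side0.png

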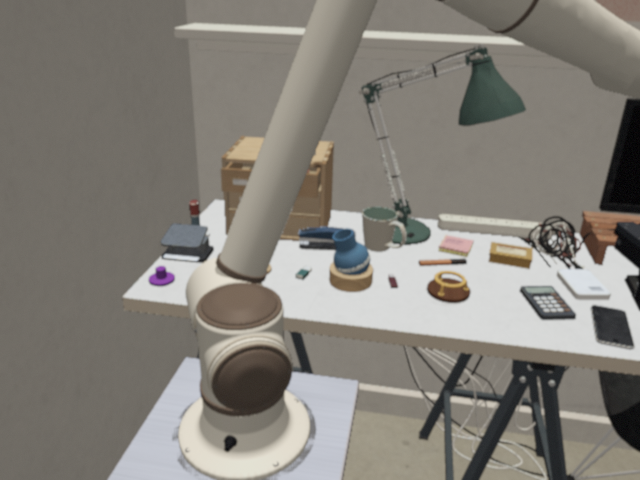

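The top view shows the jar in the tape roll at (352,250), the stand at (438,250), and the wooden lid at (269,254). The purple and pink look-alikes are at (193,291) and (236,290). Next I'll zoom in on both views.

```bash
cat > h.py <<'E'
import numpy as np,cv2
from station import r
def ray(n,u,v,z,p=None):
    p=p or r.camera_params(n);K=np.array(p["camera_matrix"]);E=np.array(p["extrinsics"])
    R,t=E[:3,:3],E[:3,3];c=-R.T@t;d=R.T@np.linalg.inv(K)@[u,v,1];return c+d*(z-c[2])/d[2]
def proj(n,P,p=None):
    p=p or r.camera_params(n);K=np.array(p["camera_matrix"]);E=np.array(p["extrinsics"])
    q=(E[:3,:3]@np.array(P).T).T+E[:3,3];q=q@K.T;return q[:,:2]/q[:,2:]
E
python3 - <<'E'
from h import *
a=cv2.imread("pics/top0.png")[220:280,245:465];b=cv2.imread("pics/side0.png")[215:310,250:480]
a=cv2.resize(a,(770,210),interpolation=cv2.INTER_CUBIC);b=cv2.resize(b,(770,318),interpolation=cv2.INTER_CUBIC)
cv2.imwrite("pics/c.png",np.vstack([a,b]))
for u,v,z in [(352,250,.036),(438,250,.038),(269,254,.04),(374,172,.09),(328,187,.03)]: print(ray("top",u,v,z))
E
```

```text
[ 0.48270552 -0.1002297   0.036     ]
[ 0.48080664 -0.31470668  0.038     ]
[0.47433368 0.10851065 0.04      ]
[ 0.66951174 -0.15314663  0.09      ]
[ 0.64422387 -0.04138226  0.03      ]
```

View pics/c.png

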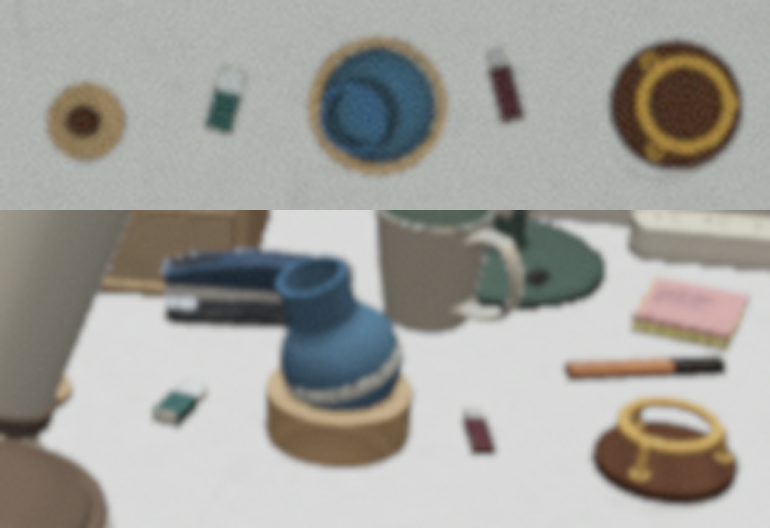

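The jar's neck leans left (+y) and a little towards the robot. I'll triangulate its mouth and fit the circles.

Run:
```python
from h import *
from scipy.optimize import least_squares as ls
T,S=r.camera_params("top"),r.camera_params("side")
m=ls(lambda P:np.r_[proj("top",[P],T)[0]-[348.4,252.9],proj("side",[P],S)[0]-[343.5,232.9]],[.48,-.1,.12])
print("mouth",m.x,m.fun)
im=cv2.imread("pics/top0.png");hsv=cv2.cvtColor(im,cv2.COLOR_BGR2HSV)
for n,(x0,x1),z in (("tape",(320,384),.036),("stand",(405,470),.012),("lid",(250,290),.016)):
    roi=hsv[220:285,x0:x1].astype(int)
    k=((roi[...,1]>45)).astype(np.uint8)
    c=max(cv2.findContours(k,cv2.RETR_EXTERNAL,cv2.CHAIN_APPROX_NONE)[0],key=cv2.contourArea)
    e=cv2.fitEllipse(cv2.convexHull(c));u,v=e[0][0]+x0,e[0][1]+220;P=ray("top",u,v,z,T)
    print(n,u,v,e[1],P,"diam mm",np.mean(e[1])/455.8*1000*(1.15-z))
```

```text
mouth [ 0.47312029 -0.08386502  0.12542482] [-1.51310184  0.22939198  1.44305733  0.00205331]
tape 352.4282455444336 249.88538360595703 (38.70602035522461, 39.009681701660156) [ 0.48298431 -0.10130849  0.036     ] diam mm 94.97070216253796
stand 437.8626136779785 249.6883201599121 (35.2559928894043, 35.92631530761719) [ 0.48227232 -0.32053634  0.012     ] diam mm 88.86075770975256
lid 269.1165370941162 254.31353378295898 (21.17418670654297, 21.429946899414062) [0.47400758 0.11139525 0.016     ] diam mm 52.998121444882926
```

>>> drive_tool(steps=[0,0,0,-0.036,0.018,-0.003,1,0,0,0,-0.036,0.018,-0.003,1,0,0,0,-0.036,0.018,-0.003,1,0,0,0,-0.036,0.018,-0.003,1,0,0,0,-0.036,0.018,-0.003,1,0,0,0,-0.036,0.018,-0.003,1,0,0,0,-0.036,0.018,-0.003,1,0,0,0,-0.036,0.018,-0.003,1,0,0,0,-0.036,0.018,-0.003,1,0,0,0,-0.036,0.018,-0.003,1])

```text
time_s: 0.93
tcp_pos: [0.4557, -0.3459, 0.2714]
ee_rot: [[-0.972, -0.236, -0.001], [-0.236, 0.972, 0.0], [0.0, 0.001, -1.0]]
wrist_force: [0.2, -1.4, -0.7]
gripper_width: 0.998
gripper_force: 0.0
```

```bash
cat >> h.py <<'E'
def cap(n,f):
    s=r.sense();p=r.camera_params(n);im=r.capture(n);cv2.imwrite(f"pics/{f}.png",im)
    import pickle;pickle.dump(p,open(f"pics/{f}.pkl","wb"));return im,p,s
def delta(P,s=None):
    s=s or r.sense();R=np.array(s["ee_rot"]);return np.round(R.T@(np.array(P)-s["tcp_pos"]),4)
def show(s): print(s["time_s"],np.round(s["tcp_pos"],4),np.round(s["ee_rot"],3).tolist(),s["gripper_width"],s["gripper_force"],np.round(s["wrist_force"],1))
E
python3 - <<'E'
from h import *
im,p,s=cap("wrist","w1");show(s)
R=np.array(s["ee_rot"]);E=np.array(p["extrinsics"]);c=-E[:3,:3].T@E[:3,3]
print("cam in tool",R.T@(c-s["tcp_pos"]),(E[:3,:3]@R).round(3).tolist(),p["camera_matrix"])
print("stand proj",proj("wrist",[[.482,-.32,.0],[.482,-.32,.038],[.483,-.101,.036]],p))
E
```

```text
0.9333 [ 0.4557 -0.3459  0.2714] [[-0.972, -0.236, -0.001], [-0.236, 0.972, 0.0], [0.0, 0.001, -1.0]] 0.9983845220448194 0.0 [ 0.2 -1.4 -0.7]
cam in tool [ 6.87629888e-02 -1.22463479e-04 -1.42381960e-01] [[0.0, 1.0, -0.001], [-0.968, -0.0, -0.252], [-0.252, 0.001, 0.968]] [[355.69096406   0.         319.04529946]
 [  0.         355.69096406 244.40381896]
 [  0.           0.           1.        ]]
stand proj [[334.43241378 238.67721435]
 [335.94825126 246.86472315]
 [522.20313214 291.03443557]]
```

View pics/w1.png

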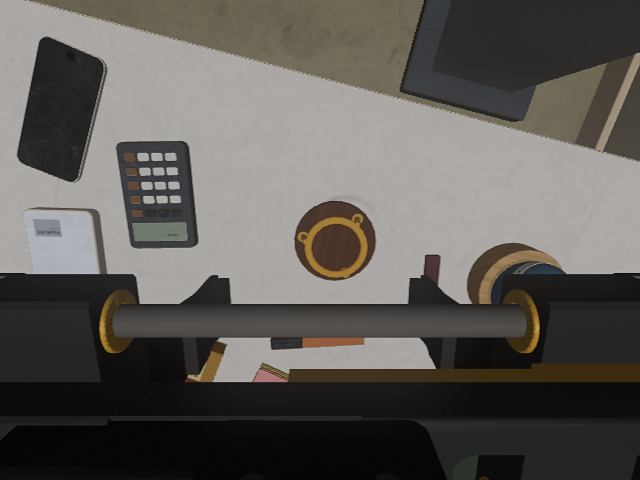

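The wrist view shows the stand at (335,240) and the tape roll with the jar at about (515,285). I'll fit the stand ring here, then move towards the jar.

```bash
cat >> h.py <<'E'
from scipy.optimize import least_squares as ls
def fitcirc(mask,p,z,R,x0):
    "world xy of a level circle (radius R, height z) whose outer outline is the largest blob of mask"
    c=max(cv2.findContours(mask.astype(np.uint8),cv2.RETR_EXTERNAL,cv2.CHAIN_APPROX_NONE)[0],key=cv2.contourArea)
    h=cv2.convexHull(c)[:,0,:]+0.0
    W=np.array([ray("",u,v,z,p)[:2] for u,v in h])
    f=lambda q:np.hypot(*(W-q[:2]).T)-q[2]
    s=ls(f,[*x0,R],loss="soft_l1",f_scale=.001);return s.x,np.std(f(s.x)),len(h)
E
python3 - <<'E'
from h import *
import pickle
im=cv2.imread("pics/w1.png");p=pickle.load(open("pics/w1.pkl","rb"));hsv=cv2.cvtColor(im,cv2.COLOR_BGR2HSV)
m=np.zeros(im.shape[:2],bool);m[190:290,285:390]=1
H,S,V=[hsv[...,i] for i in range(3)]
print("base",fitcirc(m&(S>80),p,.012,.048,[.48,-.32]))
print("ring",fitcirc(m&(S>80)&(V>110),p,.034,.035,[.48,-.32]))
print("delta to above jar",delta([.46,-.085,.29]))
E
```

```text
base (array([ 0.48264188, -0.3201478 ,  0.04660933]), np.float64(0.00016069922963682894), 38)
ring (array([ 0.48190637, -0.32078943,  0.03619375]), np.float64(0.003237256973751769), 27)
delta to above jar [-0.0613  0.2504 -0.0183]
```

>>> drive_tool(steps=[0,0,0,-0.009,0.036,-0.003,1,0,0,0,-0.009,0.036,-0.003,1,0,0,0,-0.009,0.036,-0.003,1,0,0,0,-0.009,0.036,-0.003,1,0,0,0,-0.009,0.036,-0.003,1,0,0,0,-0.009,0.036,-0.003,1,0,0,0,-0.009,0.036,-0.003,1,0,0,0,0,0,0,1])

```text
time_s: 1.65
tcp_pos: [0.4566, -0.0834, 0.2931]
ee_rot: [[-0.97, -0.242, 0.002], [-0.242, 0.97, 0.001], [-0.002, 0.001, -1.0]]
wrist_force: [-0.1, -0.4, -0.1]
gripper_width: 1.0
gripper_force: 0.0
```

Run:
```python
from h import *
im,p,s=cap("wrist","w2");show(s)
u=proj("",[[.483,-.101,.036],[.473,-.084,.123]],p);print(u)
```

```text
1.65 [ 0.4566 -0.0834  0.2931] [[-0.97, -0.242, 0.002], [-0.242, 0.97, 0.001], [-0.002, 0.001, -1.0]] 0.9999747184270307 0.0 [-0.1 -0.4 -0.1]
[[298.14505538 232.40002821]
 [313.61073558 247.51057918]]
```

View pics/w2.png

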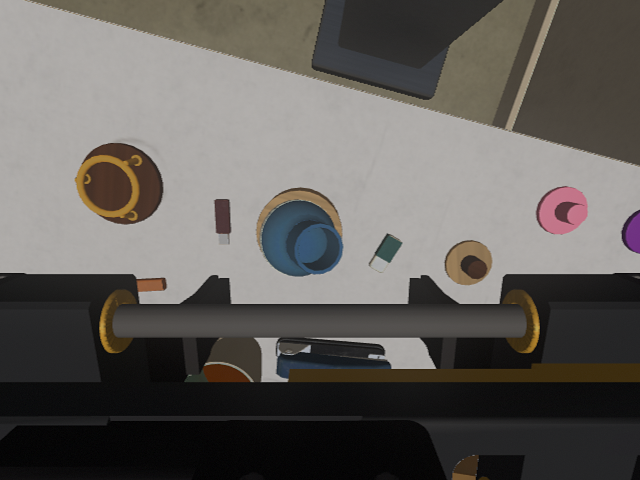

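Run:
```python
from h import *
import pickle
im=cv2.imread("pics/w2.png");p=pickle.load(open("pics/w2.pkl","rb"));hsv=cv2.cvtColor(im,cv2.COLOR_BGR2HSV)
H,S,V=[hsv[...,i].astype(int) for i in range(3)]
m=np.zeros(im.shape[:2],bool);m[180:275,250:350]=1
tape=m&(S>50)&(H<30);print("tape",fitcirc(tape,p,.036,.05,[.48,-.1]))
m2=np.zeros_like(m);m2[235:290,440:500]=1
m2=m2&(S>50)
print("lid",fitcirc(m2,p,.014,.029,[.47,.11]))
m3=np.zeros_like(m);m3[130:230,70:170]=1
print("base",fitcirc(m3&(S>80),p,.012,.048,[.48,-.32]))
# jar: globe silhouette (upper-left part) and mouth
c=ray("",301,237,.0576,p);print("globe px",c)
for q in ((318.5,248.5),):
    M=ray("",*q,.1234,p)
    for C in (c,fitcirc(tape,p,.036,.05,[.48,-.1])[0]):
        d=M[:2]-C[:2];print("mouth",M,"off",d,np.hypot(*d),np.degrees(np.arctan2(d[1],d[0])))
b=cv2.resize(im[180:290,240:360],None,fx=5,fy=5,interpolation=cv2.INTER_CUBIC);cv2.imwrite("pics/w2c.png",b)
```

```text
tape (array([ 0.48107246, -0.10050755,  0.04911654]), np.float64(0.0006314847087473476), 25)
lid (array([0.47472553, 0.11228938, 0.0290304 ]), np.float64(0.00042182608615135697), 27)
base (array([ 0.48304274, -0.31944658,  0.04774708]), np.float64(0.0013461832930817333), 37)
globe px [ 0.48221381 -0.09676965  0.0576    ]
mouth [ 0.47272532 -0.07948385  0.1234    ] off [-0.00948849  0.01728579] 0.019718775913723265 118.76319211445754
mouth [ 0.47272532 -0.07948385  0.1234    ] off [-0.00834713  0.0210237 ] 0.022620132373700936 111.654782519093
```

View pics/w2c.png

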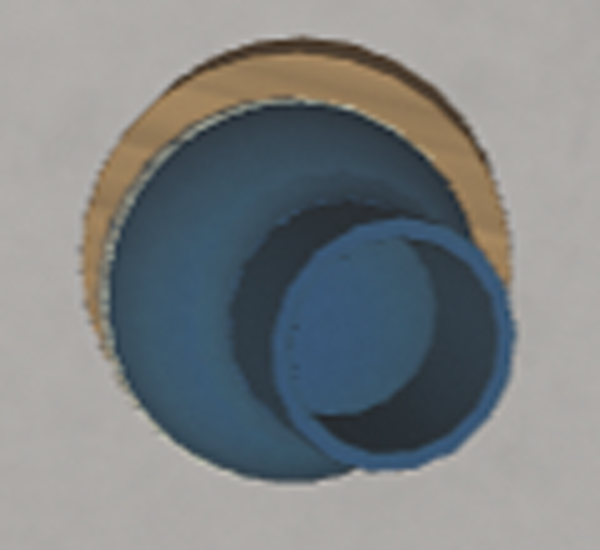

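The mouth centre is at about (318.6,249.0) and the globe centre at about (299,238). That puts the lean at about 114° azimuth. I'll align the tool with the neck: 10° of yaw, then a 0.35 rad tilt.

>>> drive_tool(steps=[0,0,-0.0875,0,0,0,1,0,0,-0.0875,0,0,0,1,0.117,0,0,0,0.01,0,1,0.117,0,0,0,0.01,0,1,0.117,0,0,0,0.01,0,1,0,0,0,0,0,0,1])

```text
time_s: 2.2
tcp_pos: [0.4403, -0.061, 0.2852]
ee_rot: [[-0.914, -0.383, 0.133], [-0.405, 0.856, -0.322], [0.01, -0.348, -0.937]]
wrist_force: [-0.9, 0.0, -1.1]
gripper_width: 1.0
gripper_force: 0.0
```

Run:
```python
from h import *
s=r.sense();show(s)
a=np.array([-.14,.313,.939]);c=np.array([.481,-.0995,.0576]);R=np.array(s["ee_rot"])
print("axis err deg",np.degrees(np.arccos(-R[:,2]@a)))
print("pre",delta(c+.127*a,s),"grip",delta(c+.057*a,s))
```

```text
2.2 [ 0.4403 -0.061   0.2852] [[-0.914, -0.383, 0.133], [-0.405, 0.856, -0.322], [0.01, -0.348, -0.937]] 1.0000554474256573 0.0 [-0.9  0.  -1.1]
axis err deg 1.6670917255400344
pre [-0.0225  0.03    0.1042] grip [-0.0232  0.0304  0.1742]
```

>>> drive_tool(steps=[0,0,0,-0.0075,0.01,0.034,1,0,0,0,-0.0075,0.01,0.034,1,0,0,0,-0.0075,0.01,0.034,1,0,0,0,0,0,0,1])

```text
time_s: 2.53
tcp_pos: [0.4649, -0.0603, 0.1771]
ee_rot: [[-0.917, -0.379, 0.125], [-0.399, 0.86, -0.319], [0.013, -0.342, -0.939]]
wrist_force: [-0.7, 0.1, 0.8]
gripper_width: 0.999
gripper_force: 0.0
```

Run:
```python
from h import *
im,p,s=cap("wrist","w3");show(s)
a=np.array([-.14,.313,.939]);c=np.array([.481,-.0995,.0576])
print("grip",delta(c+.057*a,s),"pred globe/mouth/rimpts",proj("",[c,c+.07*a],p))
b=cv2.resize(im[150:420,170:470],None,fx=2,fy=2);cv2.imwrite("pics/w3c.png",b)
```

```text
2.5333 [ 0.4649 -0.0603  0.1771] [[-0.917, -0.379, 0.125], [-0.399, 0.86, -0.319], [0.013, -0.342, -0.939]] 0.9987288951009029 0.0 [-0.7  0.1  0.8]
grip [0.0002 0.0011 0.0698] pred globe/mouth/rimpts [[319.78290789 243.67684025]
 [320.23249072 271.43229136]]
```

View pics/w3c.png

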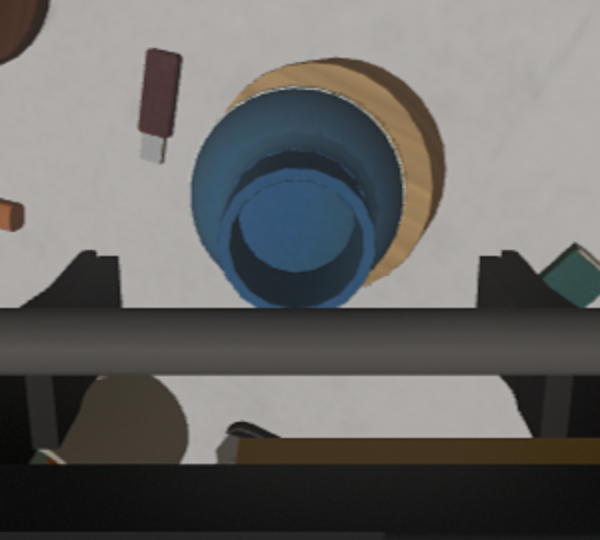

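The mouth centre is at about (318.5,271.5), against a predicted (320,271), so the tool is aligned. Descend and grip.

>>> drive_tool(steps=[0,0,0,0,0.0005,0.02,1,0,0,0,0,0,0.02,1,0,0,0,0,0,0.018,1,0,0,0,0,0,0.01,1,0,0,0,0,0,0,1,0,0,0,0,0,0,0.7,0,0,0,0,0,0,0.6,0,0,0,0,0,0,0.5,0,0,0,0,0,0,0.4,0,0,0,0,0,0,0.4])

```text
time_s: 3.42
tcp_pos: [0.4777, -0.0787, 0.1198]
ee_rot: [[-0.916, -0.377, 0.14], [-0.402, 0.86, -0.315], [-0.002, -0.344, -0.939]]
wrist_force: [0.4, 0.1, 0.4]
gripper_width: 0.71
gripper_force: 0.0
```

>>> drive_tool(steps=[0,0,0,0,0,0,0.4,0,0,0,0,0,0,0.4,0,0,0,0,0,0,0.4,0,0,0,0,0,0,0.4])

```text
time_s: 3.75
tcp_pos: [0.4774, -0.0788, 0.1191]
ee_rot: [[-0.916, -0.377, 0.138], [-0.402, 0.86, -0.315], [-0.0, -0.344, -0.939]]
wrist_force: [-2.2, 1.6, 1.7]
gripper_width: 0.539
gripper_force: 29.9
```

Gripped: the opening is 46.9 mm, which matches the 48 mm neck. Lift straight up.

>>> drive_tool(steps=[0,0,0,0,-0.002,-0.005,0.4,0,0,0,0,-0.005,-0.014,0.4,0,0,0,0,-0.007,-0.019,0.4,0,0,0,0,-0.007,-0.019,0.4,0,0,0,0,-0.007,-0.019,0.4,0,0,0,0,-0.002,-0.006,0.4,0,0,0,0,0,0,0.4])

```text
time_s: 4.33
tcp_pos: [0.4778, -0.0785, 0.2073]
ee_rot: [[-0.916, -0.376, 0.141], [-0.401, 0.861, -0.313], [-0.003, -0.343, -0.939]]
wrist_force: [0.5, 1.0, -3.9]
gripper_width: 0.538
gripper_force: 29.9
```

>>> drive_tool(steps=[-0.06,0,0,0,0,0,0.4,-0.07,0,0,0,0,0,0.4,-0.07,0,0,0,0,0,0.4,-0.07,0,0,0,0,0,0.4,-0.06,0,0,0,0,0,0.4,-0.02,0,0,0,0,0,0.4,0,0,0,0,0,0,0.4,0,0,0,0,0,0,0.4])

```text
time_s: 5.0
tcp_pos: [0.4763, -0.0795, 0.2049]
ee_rot: [[-0.916, -0.4, -0.002], [-0.4, 0.916, -0.003], [0.003, -0.001, -1.0]]
wrist_force: [-0.6, 0.5, -3.3]
gripper_width: 0.537
gripper_force: 29.9
```

Run:
```python
from h import *
s=r.sense();show(s)
im,p,s=cap("side","s1")
print(proj("side",[s["tcp_pos"],[.4825,-.32,.038]],p))
print("to above stand",delta([.4825,-.32,.2],s))
cv2.imwrite("pics/s1c.png",cv2.resize(im[130:330,220:500],None,fx=2.5,fy=2.5,interpolation=cv2.INTER_CUBIC))
```

```text
5.0 [ 0.4763 -0.0795  0.2049] [[-0.916, -0.4, -0.002], [-0.4, 0.916, -0.003], [0.003, -0.001, -1.0]] 0.537210388352016 29.936013429542072 [-0.6  0.5 -3.3]
[[344.69404561 198.39079832]
 [449.94834573 277.34854062]]
to above stand [ 0.0905 -0.2229  0.0055]
```

View pics/s1c.png

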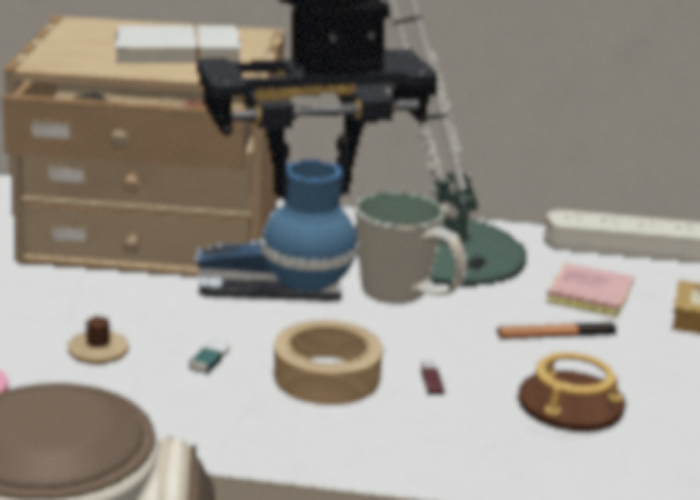

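The jar is held upright over the tape roll, and its white line runs slightly down to the right. I'll measure the tilt from that line before placing.

```bash
cat > tilt.py <<'E'
from h import *
def tilt(im,p,tcp,h=.065,x=None):
    E=np.array(p["extrinsics"]);R=E[:3,:3];C=-R.T@E[:3,3];Ki=np.linalg.inv(np.array(p["camera_matrix"]))
    c0=np.array(tcp)-[0,0,h];u,v=proj("",[c0],p)[0];d=np.linalg.norm(c0-C);rp=.042/d*p["camera_matrix"][0][0]
    hsv=cv2.cvtColor(im,cv2.COLOR_BGR2HSV).astype(int);H,S,V=hsv[...,0],hsv[...,1],hsv[...,2]
    yy,xx=np.mgrid[:480,:640];near=np.hypot(xx-u,yy-v)<rp*1.7
    blue=near&(H>90)&(H<125)&(S>90)
    ys,xs=np.where(blue)
    n,l,st,ce=cv2.connectedComponentsWithStats(cv2.morphologyEx(blue.astype(np.uint8),cv2.MORPH_CLOSE,np.ones((5,5))))
    k=l[int(v),int(u)] or 1+np.argmax(st[1:,4]);m=l==k
    ys,xs=np.where(m);rows=np.unique(ys);w=np.array([[xs[ys==y].min(),xs[ys==y].max()] for y in rows])
    mid=w.mean(1);wd=w[:,1]-w[:,0]+1
    return dict(u=u,v=v,rp=rp,rows=rows,mid=mid,wd=wd)
E
python3 - <<'E'
from tilt import *
import pickle
im=cv2.imread("pics/s1.png");p=pickle.load(open("pics/s1.pkl","rb"))
t=tilt(im,p,[.4763,-.0795,.2049]);print(t["u"],t["v"],t["rp"])
for a,b,c in zip(t["rows"],t["mid"],t["wd"]): print(a,b,c,end=" | ")
u,v=t["u"],t["v"]
hsv=cv2.cvtColor(im,cv2.COLOR_BGR2HSV)
print()
for x in range(int(u)-20,int(u)+21,2):
    col=hsv[int(v)-8:int(v)+16,x,1].astype(int);print(x,int(v)-8+int(col.argmin()),col.min(),end=" | ")
E
```

```text
343.44150693195286 226.09767900552805 19.260371257248647
195 343.5 6 | 196 345.0 23 | 197 345.5 24 | 198 345.5 24 | 199 345.5 24 | 200 345.0 23 | 201 345.5 22 | 202 345.5 22 | 203 345.5 22 | 204 345.5 22 | 205 345.5 22 | 206 345.0 21 | 207 344.5 20 | 208 344.5 20 | 209 344.5 20 | 210 344.5 20 | 211 344.5 20 | 212 344.5 20 | 213 344.0 21 | 214 343.5 24 | 215 343.5 26 | 216 343.0 27 | 217 343.5 28 | 218 343.5 30 | 219 343.0 31 | 220 343.5 32 | 221 343.5 34 | 222 343.5 34 | 223 343.5 34 | 224 344.0 35 | 225 344.0 35 | 226 344.0 33 | 227 344.0 33 | 228 344.5 32 | 229 344.5 28 | 230 344.5 24 | 231 345.0 19 | 232 345.5 6 | 
323 239 5 | 325 221 3 | 327 239 3 | 329 241 3 | 331 232 6 | 333 232 7 | 335 233 4 | 337 236 7 | 339 237 5 | 341 237 2 | 343 237 7 | 345 237 7 | 347 237 5 | 349 237 5 | 351 234 7 | 353 236 7 | 355 236 5 | 357 241 3 | 359 240 2 | 361 236 1 | 363 237 3 |
```

The neck and globe midlines match the vertical projection to within a degree or so. Carry the jar over the stand.

>>> drive_tool(steps=[0,0,0,0.004,-0.009,0,0.4,0,0,0,0.008,-0.02,0,0.4,0,0,0,0.012,-0.03,0,0.4,0,0,0,0.014,-0.034,0,0.4,0,0,0,0.014,-0.035,0,0.4,0,0,0,0.014,-0.035,0,0.4,0,0,0,0.012,-0.03,0,0.4,0,0,0,0.008,-0.02,0,0.4,0,0,0,0.004,-0.009,0,0.4,0,0,0,0,0,0,0.4])

```text
time_s: 5.88
tcp_pos: [0.4831, -0.3201, 0.2057]
ee_rot: [[-0.917, -0.399, -0.001], [-0.399, 0.917, -0.001], [0.002, -0.001, -1.0]]
wrist_force: [-0.6, 0.8, -3.5]
gripper_width: 0.537
gripper_force: 29.9
```

>>> drive_tool(steps=[0,0,0,0,0,0.01,0.4,0,0,0,0,0,0.015,0.4,0,0,0,0,0,0.01,0.4,0,0,0,0,0,0.005,0.4,0,0,0,0,0,0,0.4,0,0,0,0,0,0,0.4])

```text
time_s: 6.38
tcp_pos: [0.4841, -0.3179, 0.1664]
ee_rot: [[-0.915, -0.402, -0.0], [-0.402, 0.915, -0.001], [0.001, -0.001, -1.0]]
wrist_force: [0.2, -0.7, -3.0]
gripper_width: 0.536
gripper_force: 29.9
```

Run:
```python
from h import *
s=r.sense();show(s);print("left",delta([.4825,-.32,.135],s))
im,p,s=cap("side","s2");print(proj("side",[s["tcp_pos"],s["tcp_pos"]-np.array([0,0,.065]),[.4825,-.32,.034]],p))
a=im[170:310,380:520];im,p,s=cap("wrist","w4")
b=im[150:310,230:410]
cv2.imwrite("pics/s2c.png",np.hstack([cv2.resize(a,(400,400),interpolation=cv2.INTER_CUBIC),cv2.resize(b,(400,400*160//180),interpolation=cv2.INTER_CUBIC)[:400] if 0 else cv2.resize(b,(400,400))]))
```

```text
6.3833 [ 0.4841 -0.3179  0.1664] [[-0.915, -0.402, -0.0], [-0.402, 0.915, -0.001], [0.001, -0.001, -1.0]] 0.5358787103729462 29.936826626289985 [ 0.2 -0.7 -3. ]
left [ 0.0022 -0.0012  0.0314]
[[456.33437605 223.94216488]
 [452.52928492 251.34267603]
 [449.72803645 278.92481365]]
```

View pics/s2c.png

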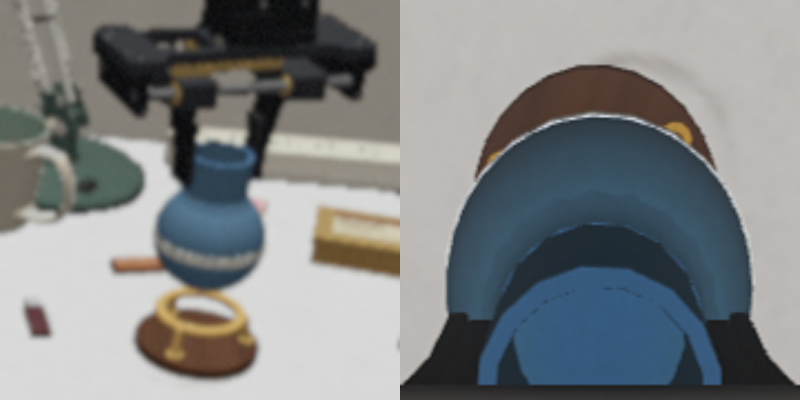

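Run:
```python
from h import *
import pickle
W=pickle.load(open("pics/w4.pkl","rb"));S=pickle.load(open("pics/s2.pkl","rb"))
T=np.array([.4841,-.3179,.1664]);R=np.array([[-.915,-.402,0],[-.402,.915,0],[0,0,-1.]])
g=np.linspace(0,2*np.pi,72,endpoint=False)
th,ph=np.meshgrid(np.linspace(0,np.pi,40),g);sph=.042*np.c_[(np.sin(th)*np.cos(ph)).ravel(),(np.sin(th)*np.sin(ph)).ravel(),np.cos(th).ravel()]
def obs(q):
    dx,h,fx,fy=q   # in tool frame: axis direction a (up), tilt fx toward +x, fy toward +y
    a=np.array([np.sin(fx),np.sin(fy),-1]);a/=np.linalg.norm(a)
    c=T+R@(np.array([dx,0,0])-h*a);a=R@a
    e=np.cross(a,[1,0,0]);e/=np.linalg.norm(e);f=np.cross(a,e)
    rim=c+.07*a+.024*(np.outer(np.cos(g),e)+np.outer(np.sin(g),f));eq=c+.0424*(np.outer(np.cos(g),e)+np.outer(np.sin(g),f))
    gw,gs=proj("",c+sph,W),proj("",c+sph,S);rw,rs=proj("",rim,W),proj("",rim,S)
    Es=np.array(S["extrinsics"]);cam=-Es[:3,:3].T@Es[:3,3];es=proj("",eq[(eq-c)@(cam-c)>0],S)
    return np.array([gw[:,1].min(),rw[:,1].min(),gs[:,1].max(),(gs[:,0].min()+gs[:,0].max())/2,rs[:,1].min(),(rs[:,0].min()+rs[:,0].max())/2,es[:,1].max(), np.mean(rw[:,0])-np.mean(gw[:,0])])
m=np.array([195.2,256.8,271.5,453.5,220,458.75,170+268*.35-1,.4])
print(obs([0,.065,0,0]),m)
s=ls(lambda q:obs(q)-m,[0,.065,0,0]);print(s.x.round(4),(obs(s.x)-m).round(1))
```

```text
[1.98302955e+02 2.65173859e+02 2.70832372e+02 4.52658947e+02
 2.17185323e+02 4.56652311e+02 2.60632904e+02 1.08970590e-01] [1.9520e+02 2.5680e+02 2.7150e+02 4.5350e+02 2.2000e+02 4.5875e+02
 2.6280e+02 4.0000e-01]
[0.0026 0.068  0.0156 0.0039] [-0.1 -0.2  0.9 -0.6 -1.2 -1.7 -0.3  0.1]
```

The model fit gives a jar tilt of 0.016 rad and puts the globe centre about 68 mm below the TCP, centred over the ring. Lower it gently.

>>> drive_tool(steps=[0,0,0,0,-0.0015,0.008,0.4,0,0,0,0,0,0.008,0.4,0,0,0,0,0,0.006,0.4,0,0,0,0,0,0.002,0.4,0,0,0,0,0,0,0.4,0,0,0,0,0,0,0.4])

```text
time_s: 6.98
tcp_pos: [0.4845, -0.32, 0.1422]
ee_rot: [[-0.916, -0.401, -0.0], [-0.401, 0.916, -0.001], [0.0, -0.001, -1.0]]
wrist_force: [0.6, 0.3, -2.8]
gripper_width: 0.536
gripper_force: 29.9
```

>>> drive_tool(steps=[0,0,0,0,0,0.002,0.4,0,0,0,0,0,0.001,0.4,0,0,0,0,0,0,0.4])

```text
time_s: 7.23
tcp_pos: [0.4844, -0.3198, 0.1394]
ee_rot: [[-0.916, -0.401, 0.0], [-0.401, 0.916, -0.001], [0.0, -0.001, -1.0]]
wrist_force: [-0.1, 0.4, -3.4]
gripper_width: 0.537
gripper_force: 29.9
```

>>> drive_tool(steps=[0,0,0,0,0,0.001,0.4,0,0,0,0,0,0.001,0.4,0,0,0,0,0,0,0.4])

```text
time_s: 7.48
tcp_pos: [0.4844, -0.3198, 0.1373]
ee_rot: [[-0.916, -0.401, 0.0], [-0.401, 0.916, -0.001], [0.0, -0.001, -1.0]]
wrist_force: [-1.1, 0.4, -3.0]
gripper_width: 0.541
gripper_force: 29.9
```

>>> drive_tool(steps=[0,0,0,0,0,0.001,0.4,0,0,0,0,0,0,0.4,0,0,0,0,0,0,0.4])

```text
time_s: 7.73
tcp_pos: [0.4844, -0.3199, 0.1364]
ee_rot: [[-0.916, -0.401, 0.0], [-0.401, 0.916, -0.001], [0.0, -0.001, -1.0]]
wrist_force: [-0.4, 0.2, -2.7]
gripper_width: 0.538
gripper_force: 29.9
```

>>> drive_tool(steps=[0,0,0,0,0,0.001,0.4,0,0,0,0,0,0,0.4,0,0,0,0,0,0,0.4])

```text
time_s: 7.98
tcp_pos: [0.4847, -0.3199, 0.1356]
ee_rot: [[-0.916, -0.401, 0.001], [-0.401, 0.916, -0.001], [-0.0, -0.001, -1.0]]
wrist_force: [0.2, -0.9, -3.0]
gripper_width: 0.538
gripper_force: 29.9
```

>>> drive_tool(steps=[0,0,0,0,0,0.001,0.4,0,0,0,0,0,0,0.4,0,0,0,0,0,0,0.4])

```text
time_s: 8.23
tcp_pos: [0.4851, -0.3199, 0.1352]
ee_rot: [[-0.916, -0.402, 0.002], [-0.402, 0.916, -0.001], [-0.001, -0.002, -1.0]]
wrist_force: [-0.0, 2.1, 0.7]
gripper_width: 0.538
gripper_force: 30.0
```

>>> drive_tool(steps=[0,0,0,0,0,0.001,0.4,0,0,0,0,0,0,0.4,0,0,0,0,0,0,0.4])

```text
time_s: 8.48
tcp_pos: [0.4854, -0.3199, 0.135]
ee_rot: [[-0.916, -0.402, 0.003], [-0.402, 0.916, -0.002], [-0.002, -0.003, -1.0]]
wrist_force: [0.6, 2.7, 5.1]
gripper_width: 0.537
gripper_force: 29.9
```

Contact shows the weight is supported (about +8 N). Ease off 1 mm, release, and rise.

>>> drive_tool(steps=[0,0,0,0,0,-0.001,0.4,0,0,0,0,0,0,0.6,0,0,0,0,0,0,0.7,0,0,0,0,0,0,0.9,0,0,0,0,0,0,1,0,0,0,0,0,0,1,0,0,0,0,0,0,1,0,0,0,0,0,-0.01,1,0,0,0,0,0,-0.02,1,0,0,0,0,0,-0.03,1])

```text
time_s: 9.32
tcp_pos: [0.483, -0.3192, 0.1932]
ee_rot: [[-0.916, -0.401, -0.005], [-0.401, 0.916, 0.001], [0.004, 0.003, -1.0]]
wrist_force: [-0.0, -0.8, -0.1]
gripper_width: 0.99
gripper_force: 0.0
```

>>> drive_tool(steps=[0,0,0,0,0,-0.035,1,0,0,0,0,0,-0.035,1,0,0,0,0,0,-0.02,1,0,0,0,0,0,0,1])

```text
time_s: 9.65
tcp_pos: [0.4865, -0.3211, 0.2917]
ee_rot: [[-0.916, -0.402, 0.012], [-0.402, 0.916, -0.007], [-0.008, -0.011, -1.0]]
wrist_force: [-0.1, -0.6, 1.3]
gripper_width: 0.997
gripper_force: 0.0
```

Run:
```python
from h import *
im,p,s=cap("wrist","w5");show(s);a=im[150:300,230:410]
c=np.array([.4825,-.32,.068]);print(proj("",[c,c+[0,0,.07],[.4825,-.32,.012]],p))
im,p,s=cap("side","s3");print(proj("",[c,c+[0,0,.07]],p));b=im[190:310,380:520]
cv2.imwrite("pics/p5.png",np.hstack([cv2.resize(a,(450,375),interpolation=cv2.INTER_CUBIC),cv2.resize(b,(350,300),interpolation=cv2.INTER_CUBIC).repeat(1,0) if 0 else np.vstack([cv2.resize(b,(350,300),interpolation=cv2.INTER_CUBIC),np.zeros((75,350,3),np.uint8)])]))
```

```text
9.65 [ 0.4865 -0.3211  0.2917] [[-0.916, -0.402, 0.012], [-0.402, 0.916, -0.007], [-0.008, -0.011, -1.0]] 0.997165020316027 0.0 [-0.1 -0.6  1.3]
[[323.5720699  215.22457207]
 [323.77082323 230.03916379]
 [323.45866032 206.77129682]]
[[451.6201544  265.38705199]
 [455.65973557 236.48457953]]
```

View pics/p5.png

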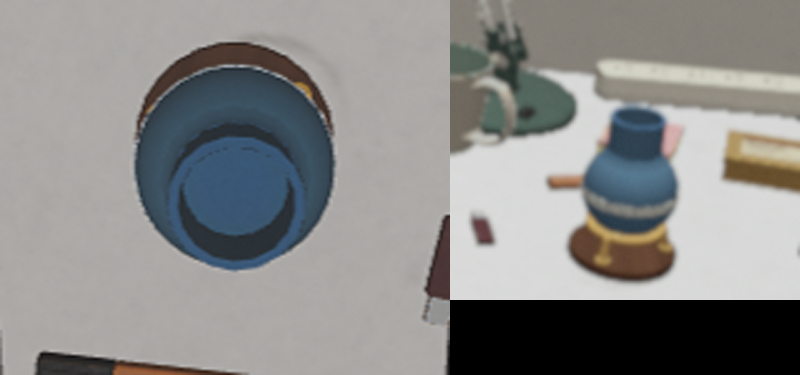

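The jar sits level in the ring, let go of. In the wrist view its mouth is at (325.2,231.2) and its globe at (323.4,215.8), against a predicted (323.8,230.0) and (323.6,215.2). I'll compute the mouth's position and the move to the lid.

Run:
```python
from h import *
import pickle
p=pickle.load(open("pics/w5.pkl","rb"));print("mouth",ray("",325.2,231.2,.138,p),"globe",ray("",323.4,215.8,.068,p))
print(delta([.47,.105,.24]))
```

```text
mouth [ 0.48293414 -0.31847641  0.138     ] globe [ 0.48312745 -0.31991806  0.068     ]
[-0.1569  0.395   0.0453]
```

>>> drive_tool(steps=[0,0,0,-0.013,0.033,0,1,0,0,0,-0.015,0.038,0,1,0,0,0,-0.015,0.038,0.004,1,0,0,0,-0.015,0.038,0.004,1,0,0,0,-0.015,0.038,0.006,1,0,0,0,-0.015,0.038,0.006,1,0,0,0,-0.015,0.038,0.006,1,0,0,0,-0.015,0.038,0.006,1,0,0,0,-0.015,0.038,0.006,1,0,0,0,-0.015,0.038,0.006,1])

```text
time_s: 10.58
tcp_pos: [0.4681, 0.0846, 0.2387]
ee_rot: [[-0.916, -0.401, -0.002], [-0.401, 0.916, -0.002], [0.003, -0.001, -1.0]]
wrist_force: [1.7, -0.2, 0.5]
gripper_width: 0.999
gripper_force: 0.0
```

>>> drive_tool(steps=[0,0,0,-0.004,0.015,0,1,0,0,0,0,0,0,1,0,0,0,0,0,0,1])

```text
time_s: 10.83
tcp_pos: [0.4664, 0.0988, 0.2389]
ee_rot: [[-0.915, -0.403, -0.002], [-0.403, 0.915, -0.002], [0.003, -0.001, -1.0]]
wrist_force: [0.0, -0.4, -0.1]
gripper_width: 0.999
gripper_force: 0.0
```

Run:
```python
from h import *
im,p,s=cap("wrist","w6");show(s)
hsv=cv2.cvtColor(im,cv2.COLOR_BGR2HSV);H,S,V=[hsv[...,i].astype(int) for i in range(3)]
L=np.array([.4747,.1123,.014]);u,v=proj("",[L],p)[0];yy,xx=np.mgrid[:480,:640]
near=(np.hypot(xx-u,yy-v)<60)&(yy<272)
print(u,v,"lid",fitcirc(near&(S>50)&(H<30),p,.014,.029,L[:2]))
print("knob",fitcirc(near&(V<95)&(S>60),p,.034,.012,L[:2]))
print(delta([*L[:2],.038],s))
```

```text
10.8333 [0.4664 0.0988 0.2389] [[-0.915, -0.403, -0.002], [-0.403, 0.915, -0.002], [0.003, -0.001, -1.0]] 0.9992754727069593 0.0 [ 0.  -0.4 -0.1]
327.4758893756369 232.4589358765163 lid (array([0.47472638, 0.11302765, 0.02861019]), np.float64(0.00014373327497889726), 33)
knob (array([0.47561938, 0.11335599, 0.01177835]), np.float64(0.000478186573454725), 14)
[-0.0137  0.0092  0.2009]
```

The lid fits at (0.4747, 0.1130) with a radius of 28.6 mm, and the knob agrees. Descend.

>>> drive_tool(steps=[0,0,0,-0.007,0.005,0.02,1,0,0,0,-0.0065,0.005,0.03,1,0,0,0,0,0,0.035,1,0,0,0,0,0,0.035,1,0,0,0,0,0,0.025,1,0,0,0,0,0,0.015,0.8,0,0,0,0,0,0,0.8,0,0,0,0,0,0,0.8])

```text
time_s: 11.55
tcp_pos: [0.4756, 0.1114, 0.0796]
ee_rot: [[-0.917, -0.4, -0.001], [-0.4, 0.917, -0.002], [0.002, -0.002, -1.0]]
wrist_force: [0.5, 0.2, 0.4]
gripper_width: 0.858
gripper_force: 0.0
```

Run:
```python
from h import *
im,p,s=cap("wrist","w7");show(s)
hsv=cv2.cvtColor(im,cv2.COLOR_BGR2HSV);H,S,V=[hsv[...,i].astype(int) for i in range(3)]
L=np.array([.4747,.1130,.016]);u,v=proj("",[L],p)[0];yy,xx=np.mgrid[:480,:640]
near=(np.hypot(xx-u,yy-v)<110)&(yy<270)&(abs(xx-u)<75)
print(u,v,"lid",fitcirc(near&(S>50)&(H<30)&(V>60),p,.016,.029,L[:2]))
print(delta([*L[:2],.038],s))
```

```text
11.55 [0.4756 0.1114 0.0796] [[-0.917, -0.4, -0.001], [-0.4, 0.917, -0.002], [0.002, -0.002, -1.0]] 0.8582394261699183 0.0 [0.5 0.2 0.4]
321.85267039537615 268.45748104800606 lid (array([0.47326282, 0.11226339, 0.02801589]), np.float64(0.00012089242915002569), 22)
[0.0001 0.0019 0.0416]
```

>>> drive_tool(steps=[0,0,0,0.0005,0.0013,0.02,0.6,0,0,0,0,0,0.016,0.6,0,0,0,0,0,0.005,0.6,0,0,0,0,0,0,0.45,0,0,0,0,0,0,0.35,0,0,0,0,0,0,0.3,0,0,0,0,0,0,0.2,0,0,0,0,0,0,0.1,0,0,0,0,0,0,0.1,0,0,0,0,0,0,0.1])

```text
time_s: 12.43
tcp_pos: [0.4751, 0.1141, 0.0398]
ee_rot: [[-0.916, -0.401, 0.002], [-0.401, 0.916, -0.0], [-0.001, -0.001, -1.0]]
wrist_force: [-1.3, 0.5, 3.6]
gripper_width: 0.266
gripper_force: 30.0
```

>>> drive_tool(steps=[0,0,0,0,0,0,0.1,0,0,0,0,0,0,0.1,0,0,0,0,0,0,0.1,0,0,0,0,0,0,0.1])

```text
time_s: 12.77
tcp_pos: [0.4751, 0.1141, 0.0398]
ee_rot: [[-0.916, -0.402, 0.002], [-0.402, 0.916, -0.0], [-0.001, -0.001, -1.0]]
wrist_force: [-0.7, -0.3, 7.3]
gripper_width: 0.264
gripper_force: 30.0
```

The knob is gripped (23 mm opening). Lift.

>>> drive_tool(steps=[0,0,0,0,0,-0.005,0.1,0,0,0,0,0,-0.015,0.1,0,0,0,0,0,-0.03,0.1,0,0,0,0,0,-0.035,0.1,0,0,0,0,0,-0.035,0.1,0,0,0,0,0,-0.035,0.1,0,0,0,0,0,-0.03,0.1,0,0,0,0,0,-0.015,0.1,0,0,0,0,0,0,0.1,0,0,0,0,0,0,0.1])

```text
time_s: 13.6
tcp_pos: [0.4742, 0.114, 0.2393]
ee_rot: [[-0.916, -0.401, 0.001], [-0.401, 0.916, 0.0], [-0.001, -0.0, -1.0]]
wrist_force: [0.4, -0.1, -1.0]
gripper_width: 0.265
gripper_force: 30.0
```

Run:
```python
from h import *
im,p,s=cap("wrist","w8");show(s)
hsv=cv2.cvtColor(im,cv2.COLOR_BGR2HSV);H,S,V=[hsv[...,i].astype(int) for i in range(3)]
D=s["tcp_pos"]-np.array([0,0,.0398-.016]);u,v=proj("",[D],p)[0];yy,xx=np.mgrid[:480,:640]
near=(np.hypot(xx-u,yy-v)<110)&(yy<270)&(abs(xx-u)<75)
q=fitcirc(near&(S>50)&(H<30)&(V>60),p,D[2],.029,D[:2]);print(u,v,"lid",q)
R=np.array(s["ee_rot"]);print("lid-tcp in tool",R.T@(np.r_[q[0][:2],D[2]]-s["tcp_pos"]))
im,p,s=cap("side","s4");D=s["tcp_pos"]-np.array([0,0,.026]);u,v=proj("",[D],p)[0];print(u,v)
hsv=cv2.cvtColor(im,cv2.COLOR_BGR2HSV).astype(int);m=(np.hypot(xx-u,yy-v)<24)&(hsv[...,1]>70)&(hsv[...,0]<30)&(hsv[...,2]>110)
c=max(cv2.findContours(m.astype(np.uint8),0,1)[0],key=cv2.contourArea);print("side ellipse",cv2.fitEllipse(c),cv2.boundingRect(c))
print("to above jar",delta([.483,-.3188,.225],s))
```

```text
13.6 [0.4742 0.114  0.2393] [[-0.916, -0.401, 0.001], [-0.401, 0.916, 0.0], [-0.001, -0.0, -1.0]] 0.26509130805342346 29.999866783618927 [ 0.4 -0.1 -1. ]
318.73500059503283 293.6671353027118 lid (array([0.47086047, 0.11272315, 0.02732005]), np.float64(9.027378710012594e-05), 20)
lid-tcp in tool [0.0036405  0.00017525 0.02379647]
256.51609007314295 187.9207208989128
side ellipse ((257.283935546875, 187.2162322998047), (12.857738494873047, 28.384456634521484), 83.27410888671875) (241, 180, 31, 15)
to above jar [ 0.1648 -0.4     0.0135]
```

>>> drive_tool(steps=[0,0,0,0.006,-0.015,0,0.1,0,0,0,0.012,-0.03,0,0.1,0,0,0,0.014,-0.034,0,0.1,0,0,0,0.014,-0.034,0,0.1,0,0,0,0.014,-0.034,0,0.1,0,0,0,0.014,-0.034,0,0.1,0,0,0,0.014,-0.034,0,0.1,0,0,0,0.014,-0.034,0,0.1,0,0,0,0.014,-0.034,0,0.1,0,0,0,0.014,-0.034,0,0.1])

```text
time_s: 14.53
tcp_pos: [0.4815, -0.2301, 0.2372]
ee_rot: [[-0.916, -0.401, -0.004], [-0.401, 0.916, 0.0], [0.003, 0.002, -1.0]]
wrist_force: [1.0, 0.3, -1.1]
gripper_width: 0.267
gripper_force: 30.0
```

>>> drive_tool(steps=[0,0,0,0.014,-0.034,0.003,0.1,0,0,0,0.012,-0.03,0.006,0.1,0,0,0,0.006,-0.015,0.003,0.1,0,0,0,0,0,0,0.1,0,0,0,0,0,0,0.1])

```text
time_s: 14.95
tcp_pos: [0.4839, -0.3141, 0.2248]
ee_rot: [[-0.917, -0.399, -0.004], [-0.399, 0.917, 0.001], [0.004, 0.003, -1.0]]
wrist_force: [0.1, 0.1, -0.9]
gripper_width: 0.262
gripper_force: 30.0
```

Run:
```python
from h import *
im,p,s=cap("side","s5");show(s);T=s["tcp_pos"];yy,xx=np.mgrid[:480,:640]
g=np.linspace(0,2*np.pi,72,endpoint=False)
def pred(T,p):
    pts=np.vstack([T+np.c_[.029*np.cos(g),.029*np.sin(g),0*g-z] for z in (.0238,.0318)]).reshape(-1,3)
    q=proj("",pts,p).astype(np.float32);return cv2.fitEllipse(cv2.convexHull(q)),cv2.boundingRect(q)
for f,T0 in (("s4",np.array([.4742,.114,.2393])),("s5",T)):
    im=cv2.imread(f"pics/{f}.png");u,v=proj("",[T0-[0,0,.028]],p)[0]
    hsv=cv2.cvtColor(im,cv2.COLOR_BGR2HSV).astype(int);m=(np.hypot(xx-u,yy-v)<24)&(hsv[...,1]>60)&(hsv[...,0]<30)&(hsv[...,2]>100)
    c=max(cv2.findContours(m.astype(np.uint8),0,1)[0],key=cv2.contourArea);print("obs",cv2.fitEllipse(cv2.convexHull(c)),"pred",pred(T0,p))
    # lower edge of disc per column
    print([(x,int(np.where(m[:,x])[0].min()),int(np.where(m[:,x])[0].max())) for x in range(int(u)-14,int(u)+15,4) if m[:,x].any()])
print(delta([.4843,-.318,.19],s))
```

```text
14.95 [ 0.4839 -0.3141  0.2248] [[-0.917, -0.399, -0.004], [-0.399, 0.917, 0.001], [0.004, 0.003, -1.0]] 0.261881441787138 29.999975860118866 [ 0.1  0.1 -0.9]
obs ((256.5743713378906, 188.39697265625), (47.09526443481445, 47.80282211303711), 67.33222961425781) pred (((256.4242248535156, 188.17369079589844), (13.165491104125977, 29.03932762145996), 89.1269302368164), (242, 181, 28, 14))
[(242, 169, 207), (246, 185, 209), (250, 187, 211), (254, 165, 212), (258, 170, 212), (262, 186, 211), (266, 181, 210), (270, 169, 207)]
obs ((456.2691955566406, 210.23487854003906), (13.361856460571289, 27.46970558166504), 96.25456237792969) pred (((456.37506103515625, 210.60122680664062), (14.207408905029297, 30.634267807006836), 96.73270416259766), (441, 203, 30, 15))
[(446, 205, 213), (450, 209, 215), (454, 210, 216), (458, 210, 217), (462, 208, 216), (466, 208, 215), (470, 211, 212)]
[ 0.0011 -0.0038  0.0348]
```

The lid is level (angle 96.3° against a predicted 96.7°) and centred. Lower it towards the mouth.

>>> drive_tool(steps=[0,0,0,0.001,-0.0038,0.01,0.1,0,0,0,0,0,0.015,0.1,0,0,0,0,0,0.012,0.1,0,0,0,0,0,0.004,0.1,0,0,0,0,0,0,0.1,0,0,0,0,0,0,0.1])

```text
time_s: 15.5
tcp_pos: [0.486, -0.3172, 0.1867]
ee_rot: [[-0.915, -0.402, 0.0], [-0.402, 0.915, -0.001], [0.0, -0.001, -1.0]]
wrist_force: [1.0, 0.1, -0.7]
gripper_width: 0.263
gripper_force: 30.0
```

Run:
```python
from h import *
s=r.sense();show(s);print(delta([.4843,-.318,.17],s))
```

```text
15.5 [ 0.486  -0.3172  0.1867] [[-0.915, -0.402, 0.0], [-0.402, 0.915, -0.001], [0.0, -0.001, -1.0]] 0.2634075554266224 29.99991685152054 [ 1.   0.1 -0.7]
[ 0.0019 -0.      0.0167]
```

>>> drive_tool(steps=[0,0,0,0.0015,0,0.003,0.1,0,0,0,0,0,0.003,0.1,0,0,0,0,0,0.002,0.1,0,0,0,0,0,0,0.1,0,0,0,0,0,0,0.1])

```text
time_s: 15.92
tcp_pos: [0.4843, -0.3183, 0.1785]
ee_rot: [[-0.916, -0.401, 0.0], [-0.401, 0.916, -0.001], [0.0, -0.001, -1.0]]
wrist_force: [0.1, 0.1, -0.8]
gripper_width: 0.266
gripper_force: 30.0
```

>>> drive_tool(steps=[0,0,0,0,0,0.002,0.1,0,0,0,0,0,0.001,0.1,0,0,0,0,0,0,0.1,0,0,0,0,0,0,0.1])

```text
time_s: 16.25
tcp_pos: [0.4843, -0.3183, 0.1754]
ee_rot: [[-0.916, -0.401, 0.0], [-0.401, 0.916, -0.001], [0.0, -0.001, -1.0]]
wrist_force: [-0.0, -0.4, -0.7]
gripper_width: 0.267
gripper_force: 30.0
```

No contact so far at 0.1754, so the plug is entering freely.

>>> drive_tool(steps=[0,0,0,0,0,0.002,0.1,0,0,0,0,0,0.001,0.1,0,0,0,0,0,0,0.1,0,0,0,0,0,0,0.1])

```text
time_s: 16.58
tcp_pos: [0.4843, -0.3183, 0.1723]
ee_rot: [[-0.916, -0.401, 0.0], [-0.401, 0.916, -0.001], [0.0, -0.001, -1.0]]
wrist_force: [0.1, 0.7, -1.4]
gripper_width: 0.27
gripper_force: 30.0
```

>>> drive_tool(steps=[0,0,0,0,0,0.001,0.1,0,0,0,0,0,0,0.1,0,0,0,0,0,0,0.1])

```text
time_s: 16.83
tcp_pos: [0.4843, -0.3183, 0.1715]
ee_rot: [[-0.916, -0.401, 0.0], [-0.401, 0.916, -0.001], [0.0, -0.001, -1.0]]
wrist_force: [-0.4, -0.0, -1.3]
gripper_width: 0.26
gripper_force: 30.0
```

>>> drive_tool(steps=[0,0,0,0,0,0.001,0.1,0,0,0,0,0,0,0.1,0,0,0,0,0,0,0.1])

```text
time_s: 17.08
tcp_pos: [0.4843, -0.3183, 0.1704]
ee_rot: [[-0.916, -0.401, 0.0], [-0.401, 0.916, -0.001], [0.0, -0.001, -1.0]]
wrist_force: [-0.1, 0.0, 0.4]
gripper_width: 0.266
gripper_force: 30.0
```

>>> drive_tool(steps=[0,0,0,0,0,0.001,0.1,0,0,0,0,0,0,0.1,0,0,0,0,0,0,0.1])

```text
time_s: 17.33
tcp_pos: [0.4846, -0.3185, 0.1701]
ee_rot: [[-0.916, -0.401, 0.001], [-0.401, 0.916, -0.002], [-0.0, -0.002, -1.0]]
wrist_force: [0.2, 0.6, 2.4]
gripper_width: 0.265
gripper_force: 30.0
```

Contact comes at z = 0.170, the predicted seat (0.1698). Release and retreat.

>>> drive_tool(steps=[0,0,0,0,0,-0.0005,0.3,0,0,0,0,0,0,0.4,0,0,0,0,0,0,0.5,0,0,0,0,0,0,0.6,0,0,0,0,0,0,0.8,0,0,0,0,0,0,0.8,0,0,0,0,0,0,0.8,0,0,0,0,0,-0.01,0.8,0,0,0,0,0,-0.03,0.8,0,0,0,0,0,-0.03,0.8])

```text
time_s: 18.17
tcp_pos: [0.4836, -0.318, 0.2402]
ee_rot: [[-0.916, -0.401, -0.003], [-0.401, 0.916, -0.0], [0.003, 0.001, -1.0]]
wrist_force: [1.2, 0.5, 0.8]
gripper_width: 0.786
gripper_force: 0.0
```

>>> drive_tool(steps=[0,0,0,0,0,-0.035,0.9,0,0,0,0,0,-0.02,0.9,0,0,0,0,0,0,0.9,0,0,0,0,0,0,0.9])

```text
time_s: 18.5
tcp_pos: [0.4847, -0.3183, 0.2972]
ee_rot: [[-0.916, -0.401, 0.004], [-0.401, 0.916, -0.002], [-0.003, -0.004, -1.0]]
wrist_force: [-0.9, -0.0, -1.1]
gripper_width: 0.893
gripper_force: 0.0
```

Run:
```python
from h import *
im,p,s=cap("wrist","w9");show(s);yy,xx=np.mgrid[:480,:640]
def hs(im):
    h=cv2.cvtColor(im,cv2.COLOR_BGR2HSV).astype(int);return h[...,0],h[...,1],h[...,2]
H,S,V=hs(im);M=np.array([.4829,-.3185,.146]);u,v=proj("",[M],p)[0]
near=(np.hypot(xx-u,yy-v)<60)&(yy<272)
print("disc",fitcirc(near&(S>50)&(H<30)&(V>90),p,.146,.029,M[:2]),"knob",fitcirc(near&(V<90)&(S>50)&(H<30)&(np.hypot(xx-u,yy-v)<35),p,.168,.012,M[:2]))
im,p,s=cap("side","s6");H,S,V=hs(im);u,v=proj("",[M-[0,0,.004]],p)[0]
m=(np.hypot(xx-u,yy-v)<22)&(S>60)&(H<30)&(V>100)
c=max(cv2.findContours(m.astype(np.uint8),0,1)[0],key=cv2.contourArea);g=np.linspace(0,2*np.pi,72)
q=proj("",np.vstack([np.c_[M[0]+.029*np.cos(g),M[1]+.029*np.sin(g),0*g+z] for z in (.138,.146)]),p).astype(np.float32)
print("obs",cv2.fitEllipse(cv2.convexHull(c)),"pred",cv2.fitEllipse(cv2.convexHull(q)))
# globe check
C=np.array([.4829,-.3199,.068]);u,v=proj("",[C],p)[0];b=(H>90)&(H<125)&(S>80)&(np.hypot(xx-u,yy-v)<45)
print(u,v,[(y,(np.where(b[y])[0].min()+np.where(b[y])[0].max())/2,int(b[y].sum())) for y in range(int(v)-22,int(v)+12,4) if b[y].any()])
print(proj("",[C+[0,0,z] for z in (.055,.025,0)],p).round(1).tolist())
```

```text
18.5 [ 0.4847 -0.3183  0.2972] [[-0.916, -0.401, 0.004], [-0.401, 0.916, -0.002], [-0.003, -0.004, -1.0]] 0.8926078527480683 0.0 [-0.9 -0.  -1.1]
disc (array([ 0.48331509, -0.3185239 ,  0.02830024]), np.float64(0.00010437899080882733), 36) knob (array([ 0.48178751, -0.3190108 ,  0.01271463]), np.float64(0.0007755180010804334), 21)
obs ((455.2652893066406, 234.41473388671875), (12.971055030822754, 25.93421745300293), 97.49573516845703) pred ((455.2388000488281, 234.78770446777344), (14.90859603881836, 29.861604690551758), 97.48272705078125)
451.5678111166556 265.2961673681539 [(243, np.float64(454.0), 17), (247, np.float64(453.5), 20), (251, np.float64(452.0), 23), (255, np.float64(451.5), 30), (259, np.float64(451.5), 34), (263, np.float64(452.0), 35), (267, np.float64(454.0), 31), (271, np.float64(457.5), 8), (275, np.float64(439.5), 4)]
[[454.7, 242.7], [453.0, 255.1], [451.6, 265.3]]
```

The disc is level (97.50° against 97.48°), at the right height and centred, and the jar is upright. Hand it in.

```bash
python3 -c "
from station import r
print(r.finish_job())"
```

```text
the job is handed in; nothing more can be done
None
```

The jar is level in its stand with the lid on straight and fully down, and I handed the job in at about 18.6 s; the final camera checks matched the expected positions, but no verdict came back.

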